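# Tip the stepped block onto its back and set it against the stop

### The job

The white stepped block stands on end on the dark steel setting plate. Push it over so that it lies flat on its back with its notch facing up, and push it sideways until its long side sits flush against the blue stop bar, on the plate. Only push it, never pick it up, and leave the brass spacer, the red oil can and the red insert box undisturbed.

Things in the scene. Friction and masses are not known exactly. Their poses are not given: they have to be found in the camera images.
- block: White plastic stepped block, loose, about 250 g, standing on end. Origin: centre of its foot; own z along its 110 mm length (up at the start), x across its 50 mm width, y through its 40 mm thickness. Up to 70 mm it is full (y -20 to 20 mm); from 70 to 110 mm only y 0 to 20 mm is there: the missing half is the notch, open to -y and to the head end. Its back is the flat face at y = +20 mm.
- block_mid (a point): Point of the block at own (0, 0, 55) mm: the middle of its length, width and full thickness; 67 mm above the table while the block stands on the plate, 32 mm when it lies on its back. Pushed high on the notch side, towards own +y, the block balances on its back foot edge at about 21 degrees, then falls on its back; own x stays level.
- block_side_foot (a point): Point of the block at own (25, 0, 0) mm: foot end of the long side face (own +x) that must meet the stop bar.
- block_side_head (a point): Point of the block at own (25, 0, 110) mm: head end of the same long side face.
- jig: Fixed setting plate of dark steel, 240 mm (own x) by 360 mm (own y), 12 mm thick; origin at the centre of its underside, z up. A blue stop bar, 25 mm wide, standing 25 mm above the plate, runs along its whole +x edge. The block starts on the -y half, its axes within 0.35 rad of the plate's, its notch towards the -y end.
- stop_face (a point): Middle of the stop bar's working face, at the level of the plate's top (12 mm above the table); same axes as the plate: the face runs along y, and x points into the bar (the block must come from -x).
- spacer: Loose turned brass spacer, upright, 32 mm diameter, 45 mm high, standing on the plate near its +y end on the side away from the stop bar. Origin: centre of its underside.
- oil_can: Loose red flat oil can with a nozzle, 34 x 55 mm, 152 mm high, standing on the table beyond the plate's +y end. Origin: centre of its underside.
- insert_box: Loose flat red box of cutting inserts, 85 x 55 mm, 20 mm high, lying on the table beyond the plate's -y end. Origin: centre of its underside.
Mind the look-alikes: they are no part of the job. Leave any orange or purple look-alike of the block alone.

How it is judged:
By the outcome, as a careful person would: the job done as asked, in the order asked, and still so for the second after the job is handed in, with the robot touching nothing.
It also fails if it takes over 59 s, if anything falls off the work surface, if the arm or the gripper's body presses on something with over 40 N, if the wrist force passes 120 N, or if a joint passes its speed limit or range.

### The arm

A 7-joint arm with a two-finger parallel gripper is mounted at the origin on the work surface. World frame = base frame: x ahead of the robot, y to its left, z up, the work surface at z = 0. Lengths are in m, angles in rad, forces in N, time in s.
With the tool pointing down it reaches from about 0.4 to 0.875 m from the base axis. Payload 6.5 kg.
Tool frame: the origin (TCP) lies at the very end of the fingers, on their centre line; the grasp point (between the pads) lies 19 mm behind it; z points along the fingers, y is the line along which they close (so a half turn about z gives the same grasp; the last joint's range is limited). The gripper opens to 88 mm and grips with 3 to 60 N. Pads are 18 mm wide; open, the fingers measure 123 mm over their backs; the gripper's body (75 mm by 187 mm) begins 45 mm behind the grasp point.
Start: joints at [1.095, 0.536, -0.004, 1.538, 0.003, 1.067, -0.071], TCP at [0.259, -0.596, 0.239] pointing down, gripper open.
Joint ranges: [-2.7, 2.7], [-0.37, 2.16], [-1.27, 1.26], [0.24, 2.4], [-1.31, 4.45], [0.19, 1.91], [-2.76, 2.76]. Speed limits (rad/s): [2.39, 2.39, 3.14, 3.14, 3.14, 3.14, 3.14].

### API

Orientations are given as [roll, pitch, yaw] about the fixed x, y, z axes, in that order (R = Rz(yaw) Ry(pitch) Rx(roll)).
In Python, from rig import robot, imaging gives the robot as it stands. The module is installed in compiled form; this text tells all that it offers. Calls block until the motion is done:
- robot.move_pose(position, orientation): joint-space move of the TCP to a pose.
- robot.move_straight(position, ori=None, feed=0.15, threshold=None): straight line of the TCP; ori=None keeps the orientation; feed is the mean speed in m/s. With threshold (N) it stops when the force on the tool has changed by that much, and returns True; else False.
- robot.movej(angles): joint-space move.
- robot.move_gripper(opening, effort=None): finger opening in m; effort is the grip in N (None keeps the last); returns when the fingers have stopped.
- robot.hold(seconds).
- robot.inverse_kinematics(position, orientation): joint angles nearest the present ones, or None.
- imaging.snapshot(name): name is "scene" or "top" or "wrist"; returns the picture (420x560x3 uint8, red, green, blue); there is no depth.
- imaging.calibration(name): a dict with "fovy" (degrees; the focal length in pixels is half the picture's height over the tangent of half this angle, whatever the lens; pixels are square), "cx", "cy" (the principal point, pixels), "origin" and "attitude" of the camera in the world; the wrist camera has in their place "mount" (4x4, takes a point from camera to tool coordinates, whose origin is the TCP and whose axes are the flange's). Camera axes: x right, y down, z forward; pixel columns grow to the right and rows downward; lengths in m; the calibration is good to about 2 mm. A picture is of the moment at which its call begins: read the wrist's pose just before it. calibration takes no time and is no camera call.
A pose or a line that the arm cannot do raises robot.MotionError and nothing moves.
- robot.job_done(): hands the job in; it is judged then, once.
Readings, each from a call of its own:
- robot.get_clock(): time.
- robot.get_joints(): joint angles.
- robot.get_qvel(): joint speeds.
- robot.get_effort(): joint torques, N m.
- robot.get_position(): TCP position.
- robot.get_tcp_rot(): TCP orientation.
- robot.get_ft_force(): force on the tool from outside, world axes, zero at the start.
- robot.get_wrist_torque(): the same for the moment, N m.
- robot.get_grip_width(): finger opening in m.
- robot.get_grasp_force(): force on a finger pad.
Only numpy, scipy, OpenCV 4.12 (cv2) and the standard library are available. Lean on these libraries where they do the work, as an engineer would, in place of code of your own. Each camera call takes 0.05 s, during which the arm holds its last target. There are 200 camera calls.

## Working session

There is one attempt and no reset: what is moved stays moved. The work goes in short steps, each a Python script; the robot and the scene stay as the last script left them, time stands still between calls to the robot, and variables do not carry over. Pictures are saved under pics/ and viewed, at most 10 in all, crops included, and the job is handed in when it is done.

```bash
mkdir -p pics
python3 - <<'E'
from rig import robot, imaging
import cv2, numpy as np
for n in ("scene","top"):
    im=imaging.snapshot(n); cv2.imwrite(f"pics/{n}0.png",im[:,:,::-1])
    c=imaging.calibration(n); print(n,c)
print(imaging.calibration("wrist")); print(robot.get_clock(),robot.get_tcp_rot())
E
```

```text
scene {'fovy': 48.006750500582356, 'cx': 281.5444291728094, 'cy': 212.29410711431123, 'origin': array([ 1.2310437 , -0.67349175,  0.72535957]), 'attitude': array([-2.15711136, -0.01732066,  0.78917582])}
top {'fovy': 43.971117242710534, 'cx': 289.51643485904384, 'cy': 207.59961231560266, 'origin': array([0.39477924, 0.01630637, 1.31492029]), 'attitude': array([-3.01984937, -0.01560897, -1.55122437])}
{'fovy': 61.21423526243894, 'cx': 284.3697934477108, 'cy': 207.16278829503187, 'mount': array([[ 2.01511045e-04, -9.53855903e-01, -3.00264677e-01,
         7.81985518e-02],
       [ 9.99999955e-01,  2.58911747e-04, -1.51377986e-04,
        -6.09263919e-04],
       [ 2.22134838e-04, -3.00264633e-01,  9.53855912e-01,
        -1.46505704e-01],
       [ 0.00000000e+00,  0.00000000e+00,  0.00000000e+00,
         1.00000000e+00]])}
0.1 [-3.14003967e+00  9.63967961e-05  4.09879864e-01]
```

View pics/scene0.png

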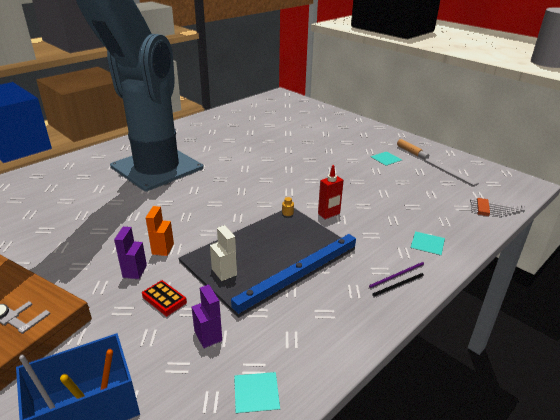

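View pics/top0.png

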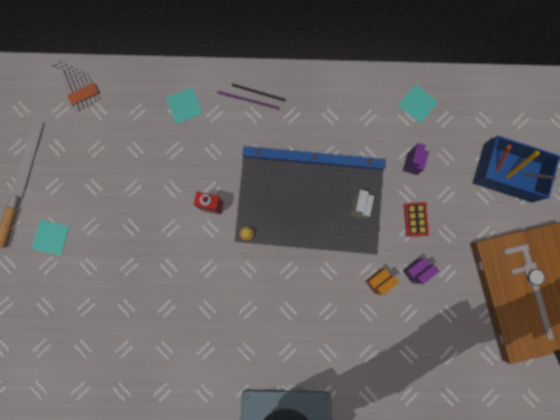

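The white block is at (224,255) in scene and (365,203) in top. The look-alikes are orange (160,232), purple (130,253) and purple (207,318) in scene. Only the white one is on the dark plate, so it fits the description. I'll confirm it in a crop while measuring.

```bash
cat > h.py <<'E'
import numpy as np, cv2
from scipy.spatial.transform import Rotation as R
from rig import robot, imaging
def cam(n):
    c=imaging.calibration(n); f=210/np.tan(np.radians(c['fovy'])/2)
    K=np.array([[f,0,c['cx']],[0,f,c['cy']],[0,0,1]])
    if n=='wrist':
        Rt=R.from_euler('xyz',robot.get_tcp_rot()).as_matrix(); p=np.array(robot.get_position()); M=c['mount']
        return K,Rt@M[:3,:3],Rt@M[:3,3]+p
    return K,R.from_euler('xyz',c['attitude']).as_matrix(),np.array(c['origin'])
def ray(C,uv,z):
    K,Rc,o=C; uv=np.atleast_2d(uv).astype(float)
    d=(Rc@np.linalg.inv(K)@np.c_[uv,np.ones(len(uv))].T).T
    return (o+d*((z-o[2])/d[:,2])[:,None])
def proj(C,P):
    K,Rc,o=C; q=(K@Rc.T@(np.atleast_2d(P)-o).T).T; return q[:,:2]/q[:,2:]
def big(mask):
    cs,_=cv2.findContours(mask.astype(np.uint8),cv2.RETR_EXTERNAL,cv2.CHAIN_APPROX_NONE)
    return max(cs,key=cv2.contourArea)[:,0]
def rect(P):
    (c,wh,a)=cv2.minAreaRect(np.float32(P[:,:2]*1000)); b=cv2.boxPoints((c,wh,a)); return np.round(c,1),np.round(wh,1),round(a,2),b.round(1)
E
python3 - <<'E'
from h import *
im=cv2.imread('pics/top0.png'); C=cam('top')
hsv=cv2.cvtColor(im,cv2.COLOR_BGR2HSV); H,S,V=[hsv[...,i].astype(int) for i in range(3)]
roi=np.zeros(V.shape,bool); roi[140:260,225:395]=1
blue=(H>100)&(H<130)&(S>120)&roi
b=big(blue); print('bar',rect(ray(C,b,0.037)))
pl=(V<85)&(S<90)&roi
p=big(pl); print('plate',rect(ray(C,p,0.012)))
w=(V>120)&roi; w[:,:345]=0; w[:180]=0; w[:,378:]=0; w[225:]=0
k=big(w); print('blk px',cv2.minAreaRect(k)); print('V',np.array2string(V[184:224,350:378:1],max_line_width=250,threshold=9999)) if 0 else None
cv2.imwrite('pics/crop1.png',np.hstack([cv2.resize(im[180:230,340:390],(400,400),interpolation=cv2.INTER_CUBIC),cv2.resize(cv2.imread('pics/scene0.png')[215:285,190:260],(400,400),interpolation=cv2.INTER_CUBIC)]))
sp=(H>12)&(H<30)&(S>120)&roi; print('spacer',ray(C,big(sp).mean(0),0.057))
E
```

```text
bar (array([679. , -59.2]), array([353.9,  25. ]), 86.03, array([[ 654.3, -234.9],
       [ 679.2, -236.6],
       [ 703.8,  116.4],
       [ 678.8,  118.2]], dtype=float32))
plate (array([563.8, -50.4]), array([356.7, 215.8]), 86.06, array([[ 443.9, -220.9],
       [ 659.2, -235.7],
       [ 683.7,  120.2],
       [ 468.4,  135. ]], dtype=float32))
blk px ((364.6146240234375, 202.63172912597656), (14.597193717956543, 23.60694694519043), 12.094758033752441)
spacer [[0.48443208 0.1030981  0.057     ]]
```

View pics/crop1.png

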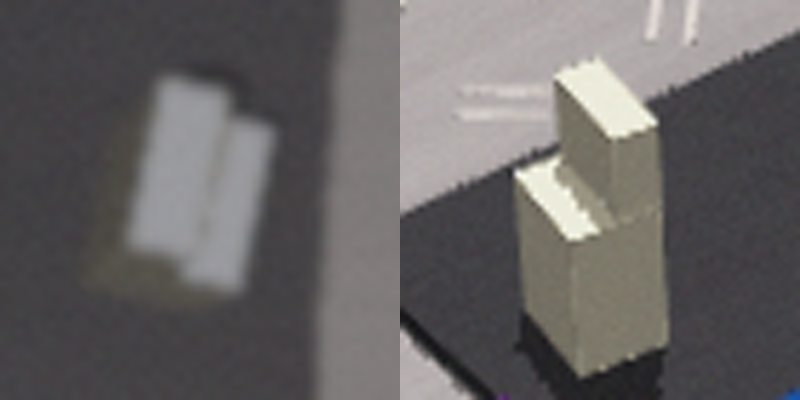

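The crop confirms it: a white stepped block on the dark plate, with its notch towards -y (image right). In the top image the head rectangle runs from about (359.8,189.4) to (365.6,211.5).

Run:
```python
from h import *
C=cam('top'); s=lambda a:np.array(a)/8+[340,180]-0.44
hd=ray(C,s([(158,75),(232,92),(205,252),(128,245)]),.122)[:,:2]; st=ray(C,s([(235,118),(277,127),(240,297),(183,282)]),.082)[:,:2]
for q in (hd,st): print(rect(q))
S=cam('scene'); t=lambda a:np.array(a)*70/400+[190,215]-0.4
hs=ray(S,t([(555,73),(602,57),(658,124),(612,138)])-[400*70/400,0],.122)[:,:2]; ss=ray(S,t([(516,170),(553,155),(614,225),(574,241)])-[70,0],.082)[:,:2]
for q in (hs,ss): print('sc',rect(q))
ft=ray(S,t([(582,378),(665,345)])-[70,0],.012); print('foot +x side corners -y,+y',ft)
```

```text
(array([ 561.4, -167.6]), array([22.3, 50.7]), 80.31, array([[ 534.6, -174.3],
       [ 584.6, -182.9],
       [ 588.3, -160.9],
       [ 538.3, -152.4]], dtype=float32))
(array([ 555.9, -188.6]), array([17.6, 52.7]), 77.86, array([[ 528.2, -191.6],
       [ 579.8, -202.7],
       [ 583.5, -185.5],
       [ 531.9, -174.4]], dtype=float32))
sc (array([ 564.1, -168.2]), array([20.2, 49.9]), 75.63, array([[ 537.4, -171.8],
       [ 585.8, -184.2],
       [ 590.8, -164.6],
       [ 542.4, -152.2]], dtype=float32))
sc (array([ 559.5, -187.6]), array([17.2, 52.2]), 78.23, array([[ 532.2, -190.7],
       [ 583.3, -201.4],
       [ 586.8, -184.5],
       [ 535.7, -173.9]], dtype=float32))
foot +x side corners -y,+y [[ 0.58156802 -0.20089088  0.012     ]
 [ 0.58905793 -0.16486263  0.012     ]]
```

Run:
```python
from h import *
a=np.radians(78.5); Y=np.array([np.cos(a),np.sin(a)]); O=np.array([.560,-.178])
ori=[np.pi,0,a]; P=lambda y,z:[*(O+y*Y),z]
robot.move_gripper(0.0)
robot.move_pose(P(-.065,.20),ori); robot.move_straight(P(-.065,.113))
robot.move_straight(P(-.022,.113),feed=.1)
print(robot.get_clock(),robot.get_ft_force())
robot.move_straight(P(.038,.113),feed=.03)
print(robot.get_ft_force()); robot.hold(.6)
print(robot.get_clock(),robot.get_ft_force(),robot.get_position())
im=imaging.snapshot('scene'); cv2.imwrite('pics/s1.png',cv2.resize(im[180:330,130:330,::-1],None,fx=3,fy=3))
```

```text
4.3917 [-0.0349366  -0.42155015  0.24468626]
[ 0.27312265 -0.23310511 -0.28362359]
7.1417 [ 0.6057011  -0.16352319  0.75322204] [ 0.56756985 -0.14075458  0.11300165]
```

View pics/s1.png

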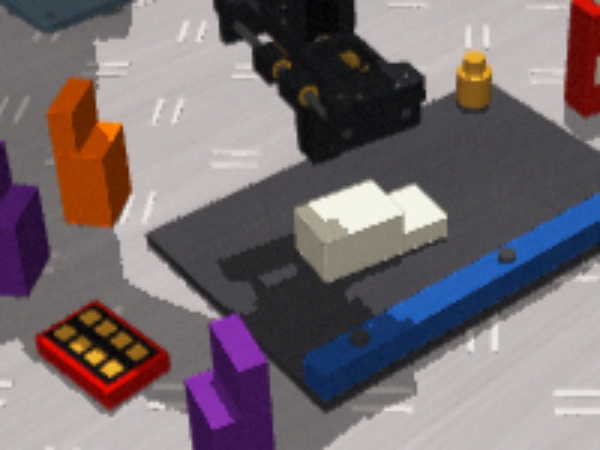

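The block lies flat on its back with the notch up. Its near lower edge runs from (325,280) to (446,237) in the crop.

Run:
```python
from h import *
S=cam('scene'); q=np.array([(325,280),(446,237)])/3+[130,180]-.33
p=ray(S,q,.012)[:,:2]; d=p[1]-p[0]; L=np.linalg.norm(d); print(p,L,np.degrees(np.arctan2(d[1],d[0])))
d/=L; n=np.array([d[1],-d[0]]); mid=p.mean(0)-.025*n; print('mid',mid)
g=np.radians(-4.0); X=np.array([np.cos(g),np.sin(g)]); Yp=np.array([-X[1],X[0]])
F=np.array([.6666,-.0584]); print('gap foot/head',[(F-c)@X for c in p],'y',[(c-F)@Yp for c in p])
robot.move_straight([*robot.get_position()[:2],.2],feed=.25)
Q=mid-.085*X
robot.move_gripper(.05)
robot.move_pose([*Q,.16],[np.pi,0,g]); 
im=imaging.snapshot('top'); cv2.imwrite('pics/t2.png',cv2.resize(im[140:270,220:400,::-1],None,fx=4,fy=4)); print(robot.get_clock(),Q)
im=imaging.snapshot('wrist'); cv2.imwrite('pics/w2.png',im[...,::-1])
```

```text
[[ 0.58705826 -0.15713144]
 [ 0.61379001 -0.05423772]] 0.10630947231227841 75.43653688126544
mid [ 0.57622739 -0.09939828]
gap foot/head [np.float64(0.07246082504428196), np.float64(0.052971693516015)] y [np.float64(-0.10403948777534228), np.float64(0.00046829976027153863)]
9.825 [ 0.49143445 -0.09346898]
```

View pics/t2.png

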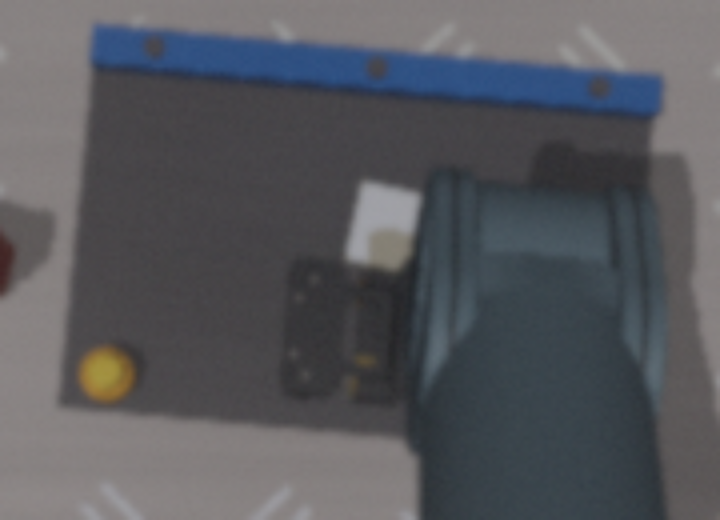

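The top view agrees: the head end is at crop (385,225), with a gap to the bar, and the spacer is untouched. Next I descend and push with both fingers spread along the bar.

Run:
```python
from h import *
g=np.radians(-4.0); X=np.array([np.cos(g),np.sin(g)]); F=np.array([.6666,-.0584])
p=np.array(robot.get_position()[:2]); dist=(F-p)@X
robot.move_straight([*p,.024],feed=.12); print(robot.get_ft_force())
T=lambda r:[*(p+(dist-r)*X),.024]
print(robot.move_straight(T(.072),feed=.05,threshold=15),robot.get_ft_force())
r=robot.move_straight(T(.050),feed=.02,threshold=7); q=np.array(robot.get_position()[:2])
print(r,robot.get_ft_force(),'dist',(F-q)@X,robot.get_clock())
robot.move_straight([*(q-.04*X),.024],feed=.08)
robot.move_straight([*(q-.04*X),.2],feed=.2)
robot.move_pose([.45,-.30,.30],[np.pi,0,g])
im=imaging.snapshot('scene'); cv2.imwrite('pics/s3.png',cv2.resize(im[180:330,130:360,::-1],None,fx=3,fy=3))
im=imaging.snapshot('top'); cv2.imwrite('pics/t3.png',cv2.resize(im[140:240,280:400,::-1],None,fx=6,fy=6)); print(robot.get_clock())
```

```text
[-0.08450755  0.00099794  0.21691096]
False [ 0.40122461 -0.04299067 -0.29082277]
True [-0.76145632  0.07354812 -0.41289834] dist 0.05695365427689422 14.0917
16.85
```

View pics/s3.png

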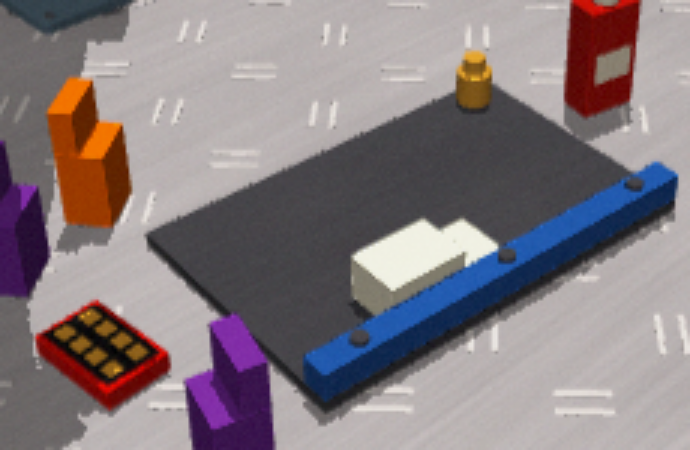

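View pics/t3.png

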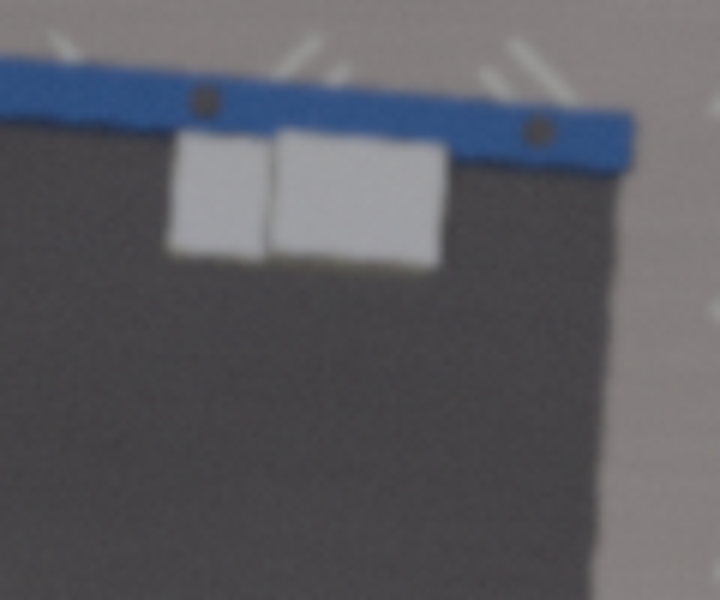

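The scene and top views show the block flat, notch up, against the bar (top crop: foot section (275–445,130–268), head section (168–268,133–262)). I'll give one gentle centred push with closed fingers to settle any small angle, then look from close by.

Run:
```python
from h import *
g=np.radians(-4.0); X=np.array([np.cos(g),np.sin(g)]); Yp=np.array([-X[1],X[0]]); F=np.array([.6666,-.0584])
C=cam('top'); e=ray(C,np.array([[168,250],[440,268]])/6+[280,140]-.4,.03)[:,:2]; ym=((e-F)@Yp).mean(); print('mid y',ym,np.ptp((e-F)@Yp))
B=lambda r,z:[*(F-r*X+ym*Yp),z]
robot.move_gripper(0.0)
robot.move_pose(B(.095,.15),[np.pi,0,g]); robot.move_straight(B(.095,.024),feed=.12)
robot.move_straight(B(.064,.024),feed=.08,threshold=10)
r=robot.move_straight(B(.050,.024),feed=.015,threshold=10); q=np.array(robot.get_position()[:2])
print(r,'dist',(F-q)@X)
robot.move_straight(B(.09,.024),feed=.1); robot.move_straight(B(.09,.25),feed=.2)
robot.move_pose(B(.13,.22),[np.pi,0,g]); robot.hold(.3)
C=cam('wrist'); im=imaging.snapshot('wrist'); cv2.imwrite('pics/w4.png',im[...,::-1])
print(robot.get_clock())
```

```text
mid y -0.046538810119515515 0.11392139474151221
True dist 0.05700309604966206
23.5667
```

View pics/w4.png

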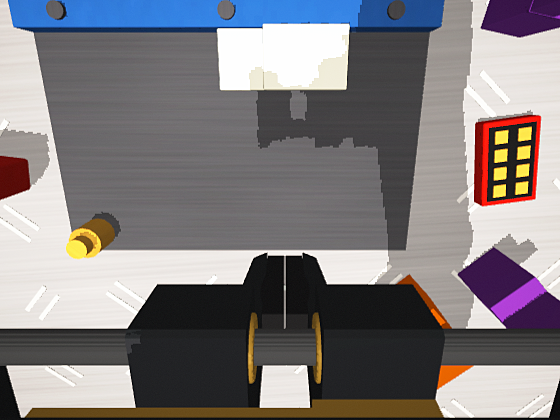

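The wrist view shows the block's lower edge level at row 90 from (219,90) to (348,90). That is parallel to the bar's edge at row 31, with no gap, and the spacer and insert box are in place.

```bash
python3 -c "
from rig import robot
print(robot.job_done())"
```

```text
the job is handed in; nothing more can be done
None
```

The job is handed in: the last pictures show the white block on its back, notch up, flush against the blue stop bar, using pushes only and about 24 s of the 59 s; the spacer, oil can and insert box look undisturbed.

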